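# Sweep the silver offcuts off the soldering slab and gather them in the catch tray's corner

### The job

With the scraper block, wipe the four loose silver offcuts off the soldering slab into the catch tray tucked under its right-hand edge while the tray stands on the bench, then put the scraper down clear of the tray; do not touch the offcuts with the gripper itself. Then take the tray by its upright tab, draw it out from under the slab, lift it well clear of the bench and tilt it until all four offcuts have slid together into its cut-off corner. Finish while still holding the tray in the air, tilted and still, with the offcuts resting in that corner; leave the other things on the bench where they are.

Things in the scene. Friction and masses are not known exactly. Their poses are not given: they have to be found in the camera images.
- slab: fixed dull brown-grey slab, plate 260 (x) x 180 (y) x 22 mm on two set-back bearers, its top 55 mm and underside 33 mm above the bench. Origin: on the bench below its centre; x points away from the robot, -y to the robot's right, where the tray stands. The offcuts start within 35 mm of the origin in x, 60 mm in y; nothing else on it stands closer than 65 mm in x
- tray: loose bare-metal tray 150 (x) x 110 (y) mm, walls 28 high, 4 thick, floor 4 mm, 0.22 kg +-20 %. Axes within 3 degrees of the slab's; its +y wall is tucked 2 to 15 mm under the slab's -y edge: pull it 25 mm or more in its -y before lifting. Its -x -y corner (near, right) is cut off by a diagonal wall; an upright tab stands mid +x (far) wall. Origin: centre of its underside
- tray_corner (a point): on the tray: the gathering corner, foot of the inner face of the diagonal wall at its middle, on the tray's floor; at (-0.057, -0.037, 0.004) in the tray's frame
- tray_grip (a point): on the tray: the grip point of the tab, at (0.072, 0, 0.046) in the tray's frame. The tab is 6 mm thick (along the tray's x), 44 mm wide (along y) and its top is 62 mm above the tray's underside; grip it across its thickness from above, one finger inside the tray and one outside
- scraper: loose scraper block, light wood with a steel lower edge, 100 (its x) x 24 (its y) x 60 mm high, 0.18 kg, standing on its long narrow face on the bench at the robot's right; grip it across its 24 mm. Origin: centre of its underside
- offcut1: polished silver offcut, smooth grey metal, a disc 16 mm across and 6 mm thick, 12 g, lying flat on the slab (in the tray later); origin: centre of its underside. It slides easily on slab and tray: friction 0.12 to 0.18, so it moves once the slope along its path is clearly over 15 degrees
- offcut2: polished silver offcut, smooth grey metal, a disc 16 mm across and 6 mm thick, 12 g, lying flat on the slab (in the tray later); origin: centre of its underside. It slides easily on slab and tray: friction 0.12 to 0.18, so it moves once the slope along its path is clearly over 15 degrees
- offcut3: polished silver offcut, smooth grey metal, 15 x 15 mm square and 6 mm thick, 12 g, lying flat on the slab (in the tray later); origin: centre of its underside. It slides easily on slab and tray: friction 0.12 to 0.18, so it moves once the slope along its path is clearly over 15 degrees
- offcut4: polished silver offcut, smooth grey metal, 15 x 15 mm square and 6 mm thick, 12 g, lying flat on the slab (in the tray later); origin: centre of its underside. It slides easily on slab and tray: friction 0.12 to 0.18, so it moves once the slope along its path is clearly over 15 degrees
- cup: bystander: small dark steel bowl, 40 mm across, 24 mm high, on the slab's near part; origin: centre of its underside
- ringbox: bystander: cardboard ring box 48 x 48 x 31 mm on the slab's far part; origin: centre of its underside
- charcoal: bystander: black charcoal block 85 x 50 x 32 mm at the robot's right, may have changed places with the scraper or the jar; origin: centre of its underside
- jar: bystander: glass jar with dark lid, 60 mm across, 62 mm high, at the robot's right; origin: centre of its underside
- hammer: bystander: hammer 200 mm long lying on the bench at the robot's left; origin: its underside near mid-length
- mandrel: bystander: steel ring mandrel, a cone 130 mm high on a 56 mm foot, beyond the tray; origin: centre of its underside
Not all that is in view belongs to the job. What is shaped like the tray but purple or turquoise is not meant.

How it is judged:
By the outcome, as a careful person would: the job done as asked, in the order asked, and still so for the second after the job is handed in, while the arm keeps its last pose, push and grip.
It also fails if it takes over 54 s, if anything falls off the work surface, if the arm or the gripper's body presses on something with over 40 N, if the wrist force passes 120 N, or if a joint passes its speed limit or range.

### The arm

A 7-joint arm with a two-finger parallel gripper is mounted at the origin on the work surface. World frame = base frame: x ahead of the robot, y to its left, z up, the work surface at z = 0. Lengths are in m, angles in rad, forces in N, time in s.
With the tool pointing down it reaches from about 0.4 to 0.85 m from the base axis. Payload 10.4 kg.
Tool frame: the origin (TCP) lies at the centre of the arm's flange, where the gripper is bolted on; the fingertips stand 173 mm ahead of it and the grasp point (between the pads) lies 155 mm ahead of it; z points along the fingers, y is the line along which they close (so a half turn about z gives the same grasp; the last joint's range is limited). The gripper opens to 85 mm and grips with 20 to 120 N. Pads are 22 mm wide; open, the fingers measure 114 mm over their backs; the gripper's body (76 mm by 85 mm) begins 54 mm behind the grasp point. The pads swing forward as they close: fully open they stand 13 mm farther back than shut.
Start: joints at [-1.227, 0.332, -0.065, 1.46, 0.022, 1.35, -0.088], TCP at [0.224, 0.583, 0.405] pointing down, gripper open.
Joint ranges: [-2.6, 2.6], [-0.5, 2.12], [-1.47, 1.34], [0.16, 2.42], [-1.27, 4.41], [0.06, 2.06], [-2.6, 2.6]. Speed limits (rad/s): [2.22, 2.22, 2.79, 2.79, 3.14, 3.14, 3.14].

### API

Orientations are given as a unit quaternion [x, y, z, w].
In Python, from workcell import manip, viewer, finder gives the robot as it stands.
- The arm moves only by the tool arm_command, never from a script. Its argument "plan" is a list of rows, each an object with "dp": the shift along the tool's x, y, z in mm, a list of three; "spin": the turn about the tool's z in rad. A call has 1 to 5 rows; each row shifts and turns the commanded pose from where the row before left it, along the tool's axes as they then stand; what a row does not reach is not made up. A row lasts 1/10 s, in which the tool goes at most 50 mm and 8.59 degrees, less where a joint would pass 70% of its speed; a pose out of reach is approached as far as the arm can. A call is refused whole if a number of a shift passes 50 or a number of a turn 0.15, either way. A call with a gripper value outside its range is refused whole. "grip" is the closure, from -1 (fully open) to 1 (shut), set as the call begins (left out, the last holds). The fingers move at their own pace and stop on an object; "newtons" is the grip in N (left out, the last holds). Time passes only in rows, so rows that do not move let the fingers close. It gives the time, the measured TCP pose, the force, the opening and the grip force at its end, in the units of the state.
- manip.get_obs(): the state, without advancing time (a new reading comes with each control period).
- viewer.camera(name): name is "scene" or "side" or "wrist"; returns the picture (400x640x3 uint8, blue, green, red); there is no depth.
- viewer.camera_params(name): a dict with "vertical_fov" (degrees; the focal length in pixels is half the picture's height over the tangent of half this angle, whatever the lens; pixels are square), "cx", "cy" (the principal point, pixels), "R" (3x3) and "t" (3): a world point X has camera coordinates R X + t; the wrist camera has in their place "T_tool_cam" (4x4, takes a point from camera to tool coordinates, whose origin is the TCP and whose axes are the flange's). Camera axes: x right, y down, z forward; pixel columns grow to the right and rows downward; lengths in m; the calibration is good to about 2 mm. A picture is of the moment at which its call begins: read the wrist's pose just before it. camera_params takes no time and is no camera call.
- manip.hand_in(): hands the job in; it is judged then, once.
Trained networks look in the newest picture that a camera, given by its name, has taken for a name from the list of things; names that differ only in an ending like _2 or _b are one class to them, and where a whole thing is asked for, a point or a joint stands for the part that bears it (a point fixed in the world has none). Each returns a list of dicts, best first, with "score" (0 to 1); they miss things now and then, are a little off and sometimes report something else, mostly with a low value. They report only what shows in the picture. A call takes as long as a camera call. They do not tell look-alikes from the thing itself.
- finder.find_in(camera, thing): "position" ([x, y, z] in m, in world coordinates, good to about 4 mm: the middle of the surface that is visible of it).
The state is a dict: "clock": time; "joint_pos": joint angles; "joint_velocities": joint speeds; "tau": joint torques, N m; "position": TCP position; "ee_rot": TCP orientation; "ft_force": force on the tool from outside, world axes, zero at the start; "torque": the same for the moment, N m; "grip_width": opening from 0.0 (shut) to 1.0 (fully open); "grasp_force": force on a finger pad.
Only numpy, scipy, OpenCV 4.12 (cv2) and the standard library are available. Lean on these libraries where they do the work, as an engineer would, in place of code of your own. Each camera call takes 0.05 s, during which the arm holds its last target. There are 200 camera calls.

## Working session

There is one attempt and no reset: what is moved stays moved. The work goes in short steps, Python scripts to look and compute and a tool call to move; the robot and the scene stay as the last step left them, time stands still between calls to the robot, and variables do not carry over. Pictures are saved under pics/ and viewed, at most 10 in all, crops included, and the job is handed in when it is done.

Besides the shell and the picture viewer there is one more tool, called after "Call:" as a command line: name --argument value ..., lists and objects as JSON in quotes. arm_command: Moves the arm, as the interface text tells. Its arguments: {"type":"object","properties":{"plan":{"type":"array","items":{"type":"object","properties":{"dp":{"type":"array","items":{"type":"number"}},"spin":{"type":"number"}}}},"grip":{"type":"number"},"newtons":{"type":"number"}},"required":["plan"]}

```bash
mkdir -p pics
python3 - <<'E'
from workcell import manip, viewer, finder
import cv2, numpy as np
for c in ("scene","side"):
    im=viewer.camera(c); cv2.imwrite(f"pics/{c}0.png",im)
    p=viewer.camera_params(c); print(c,p["vertical_fov"],p["cx"],p["cy"],np.round(p["R"],3).tolist(),np.round(p["t"],3).tolist())
    for n in ("slab","tray","tray_grip","scraper","offcut1","offcut3","cup","ringbox","charcoal","jar","mandrel"):
        r=finder.find_in(c,n)
        print(n,[(np.round(d["position"],3).tolist(),round(d["score"],2)) for d in r[:5]])
o=manip.get_obs(); print(o["clock"],o["position"],o["ee_rot"]);print(viewer.camera_params("wrist"))
E
```

```text
scene 42.184127676840404 317.3297442424501 201.2161925223536 [[0.243, 0.97, 0.0], [0.81, -0.203, -0.55], [-0.534, 0.134, -0.835]] [-0.164, -0.403, 1.763]
slab [([0.555, 0.177, 0.056], 0.67)]
tray [([0.273, 0.31, 0.007], 0.92), ([0.326, -0.051, 0.002], 0.88), ([0.556, 0.041, -0.0], 0.62), ([0.474, -0.232, 0.033], 0.61)]
tray_grip [([0.326, -0.056, 0.001], 0.79), ([0.557, 0.043, 0.0], 0.59), ([0.269, 0.313, 0.006], 0.59)]
scraper [([0.636, -0.225, 0.066], 0.95)]
offcut1 [([0.556, -0.4, 0.059], 0.22)]
offcut3 [([0.556, -0.4, 0.059], 0.22)]
cup [([0.44, 0.194, 0.073], 0.64)]
ringbox [([0.656, 0.148, 0.088], 0.69)]
charcoal [([0.469, -0.233, 0.034], 0.69), ([0.558, 0.044, 0.001], 0.69), ([0.633, -0.228, 0.063], 0.34)]
jar [([0.555, -0.4, 0.057], 0.65)]
mandrel [([0.772, -0.209, 0.025], 0.83)]
side 45.123925533010826 320.9558714543145 204.80771452318749 [[0.763, -0.646, -0.012], [-0.358, -0.406, -0.841], [0.538, 0.646, -0.541]] [-0.413, 0.265, 0.932]
slab [([0.519, 0.154, 0.058], 0.56)]
tray [([0.331, -0.052, 0.005], 0.92), ([0.569, 0.045, 0.01], 0.88), ([0.274, 0.322, 0.011], 0.55), ([0.7
[... 258 characters left out ...]
, 0.56)]
charcoal [([0.446, -0.25, 0.038], 0.93)]
jar [([0.524, -0.408, 0.049], 0.9), ([0.568, 0.044, 0.013], 0.4)]
mandrel [([0.759, -0.214, 0.035], 0.89)]
1.2 [0.22413347 0.58343654 0.40475196] [1.82375168e-01 9.83229015e-01 5.04998186e-05 6.83182525e-06]
{'vertical_fov': 61.57229211060884, 'cx': 314.0057201129658, 'cy': 200.05315234885097, 'T_tool_cam': array([[-1.53268275e-03, -9.54609672e-01, -2.97855713e-01,
         7.65730479e-02],
       [ 9.99998103e-01, -1.82125929e-03,  6.91314229e-04,
         4.22948453e-04],
       [-1.20240773e-03, -2.97854088e-01,  9.54610652e-01,
         3.10313612e-02],
       [ 0.00000000e+00,  0.00000000e+00,  0.00000000e+00,
         1.00000000e+00]])}
```

View pics/scene0.png

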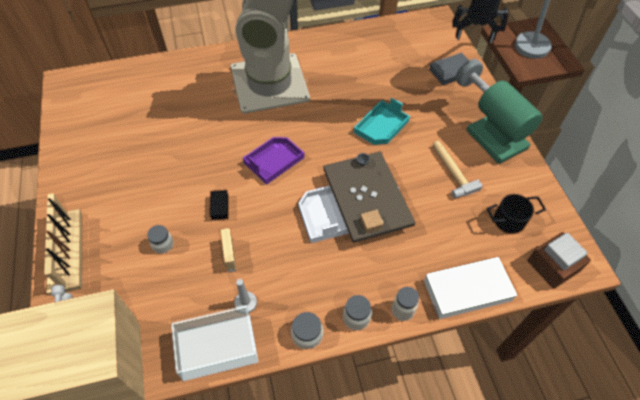

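View pics/side0.png

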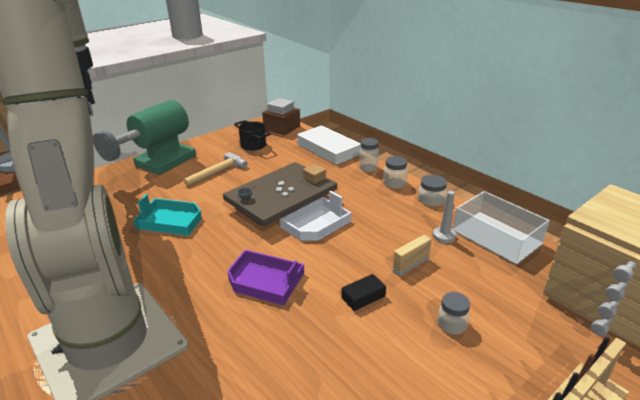

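Scene view: the bare-metal tray is at (322,214), tucked under the slab at (368,196). The purple tray-shape at (274,159) and the turquoise one at (384,123) are look-alikes and not meant. The offcuts are at about (363,192) and the scraper at (228,250). One enlarged crop will confirm this.

```bash
cat > h.py <<'E'
from workcell import manip, viewer, finder
import cv2, numpy as np
from scipy.spatial.transform import Rotation as Rn
def cam(c):
    p=viewer.camera_params(c); f=200/np.tan(np.radians(p["vertical_fov"]/2))
    if c=="wrist":
        o=manip.get_obs(); T=np.eye(4); T[:3,:3]=Rn.from_quat(o["ee_rot"]).as_matrix(); T[:3,3]=o["position"]
        M=np.linalg.inv(T@p["T_tool_cam"]); R,t=M[:3,:3],M[:3,3]
    else: R,t=np.array(p["R"]),np.array(p["t"])
    return f,p["cx"],p["cy"],R,t
def w(c,u,v,z):
    f,cx,cy,R,t=cam(c) if isinstance(c,str) else c
    d=R.T@np.array([(u-cx)/f,(v-cy)/f,1]); o=-R.T@t
    return o+d*(z-o[2])/d[2]
def px(c,X):
    f,cx,cy,R,t=cam(c) if isinstance(c,str) else c
    q=R@np.array(X)+t; return np.array([cx+f*q[0]/q[2],cy+f*q[1]/q[2]])
E
python3 - <<'E'
from h import *
im=cv2.imread("pics/scene0.png")[140:285,205:420]
cv2.imwrite("pics/crop0.png",cv2.resize(im,None,fx=3.6,fy=3.6,interpolation=cv2.INTER_CUBIC))
for u,v in((325,167),(382,153),(413,222),(350,240)): print(w("scene",u,v,.055).round(3))
E
```

```text
[0.433 0.083 0.055]
[0.424 0.258 0.055]
[0.67  0.266 0.055]
[0.682 0.086 0.055]
```

View pics/crop0.png

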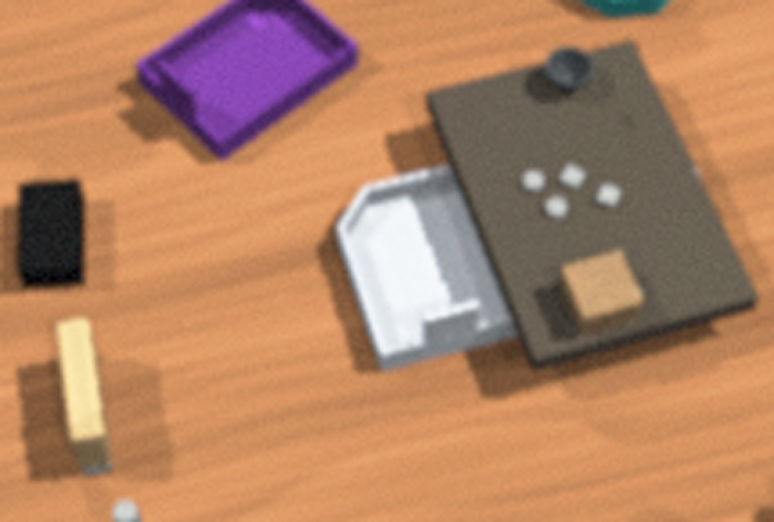

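Run:
```python
from h import *
C=cam("scene")
def g(n,pts,z):
    P=np.array([w(C,a/3.6+205-.4,b/3.6+140-.4,z)[:2] for a,b in pts]); print(n,P.round(3).tolist()); return P
g("slab",[(430,95),(633,45),(753,300),(535,355)],.055)
g("off",[(533,180),(572,175),(609,194),(556,207)],.061)
P=g("scr",[(57,322),(88,318),(104,436),(71,440)],.06); print(P.mean(0))
g("tray NRcut, right",[(368,187),(338,230),(378,362)],.028)
g("tab",[(425,321),(478,301)],.062)
g("cup",[(568,70)],.07);g("box",[(600,283)],.08)
g("mandrel tip",[(125,510)],.13)
o=manip.get_obs();print(o["clock"],Rn.from_quat(o["ee_rot"]).as_matrix().round(3).tolist())
```

```text
slab [[0.429, 0.081], [0.42, 0.255], [0.673, 0.267], [0.679, 0.096]]
off [[0.533, 0.137], [0.536, 0.167], [0.56, 0.19], [0.561, 0.147]]
scr [[0.569, -0.239], [0.571, -0.217], [0.67, -0.22], [0.668, -0.244]]
[ 0.61975686 -0.22993051]
tray NRcut, right [[0.486, 0.016], [0.52, -0.016], [0.642, -0.014]]
tab [[0.635, 0.024], [0.628, 0.066]]
cup [[0.443, 0.192]]
box [[0.646, 0.154]]
mandrel tip [[0.765, -0.212]]
1.2 [[-0.933, 0.359, 0.0], [0.359, 0.933, 0.0], [0.0, 0.0, -1.0]]
```

The crop confirms it: the pale metal tray with the cut corner sits under the slab's right edge, at crop (425,265), with its tab at (450,312). The scraper is at crop (80,380), world (0.62,-0.23). I'm moving above the scraper.

Call:
arm_command --plan '[{"dp": [0,0,0],"spin": -0.11},{"dp": [0,0,0],"spin": -0.11},{"dp": [0,0,0],"spin": -0.11},{"dp": [-22,-42,0]},{"dp": [-22,-42,0]}]' --grip -1

```text
invalid input at $.plan[3]: expected keys dp, spin
```

Call:
arm_command --plan '[{"dp": [-22,-42,0]},{"dp": [-22,-42,0]},{"dp": [-22,-42,0]},{"dp": [-22,-42,0]},{"dp": [-22,-42,0]}]'

```text
invalid input at $.plan[0]: expected keys dp, spin
```

Call:
arm_command --plan '[{"dp": [-22,-42,0]},{"dp": [-22,-42,0]},{"dp": [-22,-42,0]},{"dp": [-22,-42,0]},{"dp": [-22,-42,0]}]'

```text
invalid input at $.plan[0]: expected keys dp, spin
```

Call:
arm_command --plan '[{"dp": [-22,-42,5]},{"dp": [-22,-42,10]},{"dp": [-22,-42,15]},{"dp": [-22,-42,15]},{"dp": [-22,-42,15]}]'

```text
invalid input at $.plan[0]: expected keys dp, spin
```

Call:
arm_command --plan '[{"dp": [0,0,0],"spin": -0.11},{"dp": [0,0,0],"spin": -0.11},{"dp": [0,0,0],"spin": -0.11},{"dp": [-22,-42,0],"spin": 0},{"dp": [-22,-42,0],"spin": 0}]' --grip -1

```text
clock: 1.7
position: [0.2647, 0.4974, 0.4041]
ee_rot: [0.017, 1.0, -0.0, -0.0]
ft_force: [1.1, 0.3, 1.1]
grip_width: 0.998
grasp_force: 0.0
```

Call:
arm_command --plan '[{"dp": [-22,-42,0],"spin": 0},{"dp": [-22,-42,0],"spin": 0},{"dp": [-22,-42,0],"spin": 0},{"dp": [-22,-42,0],"spin": 0},{"dp": [-22,-42,0],"spin": 0}]'

```text
clock: 2.2
position: [0.3677, 0.282, 0.405]
ee_rot: [0.018, 1.0, 0.0, 0.0]
ft_force: [1.0, 0.6, -0.9]
grip_width: 1.0
grasp_force: 0.0
```

Call:
arm_command --plan '[{"dp": [-22,-42,0],"spin": 0},{"dp": [-22,-42,0],"spin": 0},{"dp": [-22,-42,0],"spin": 0},{"dp": [-22,-42,0],"spin": 0},{"dp": [-22,-42,0],"spin": 0}]'

```text
clock: 2.7
position: [0.4698, 0.0681, 0.4051]
ee_rot: [0.018, 1.0, 0.0, 0.0]
ft_force: [0.1, 0.6, -0.3]
grip_width: 1.005
grasp_force: 0.0
```

Call:
arm_command --plan '[{"dp": [-22,-42,5],"spin": 0},{"dp": [-22,-42,10],"spin": 0},{"dp": [-22,-42,15],"spin": 0},{"dp": [-22,-42,15],"spin": 0},{"dp": [-22,-42,15],"spin": 0}]'

```text
clock: 3.2
position: [0.5723, -0.1454, 0.3444]
ee_rot: [0.018, 1.0, 0.0, 0.0]
ft_force: [0.1, 1.5, 0.7]
grip_width: 1.001
grasp_force: 0.0
```

Run:
```python
from h import *
C=cam("wrist"); im=viewer.camera("wrist"); cv2.imwrite("pics/w1.png",im)
print([(np.round(d["position"],3).tolist(),d["score"]) for d in finder.find_in("wrist","scraper")])
for X in ((.62,-.23,.06),(.57,-.228,.06),(.67,-.232,.06)): print(px(C,X).round())
np.save("C1.npy",np.array(C,dtype=object),allow_pickle=True)
```

```text
[([0.603, -0.221, 0.059], 0.96)]
[214. 255.]
[208. 197.]
[219. 307.]
```

View pics/w1.png

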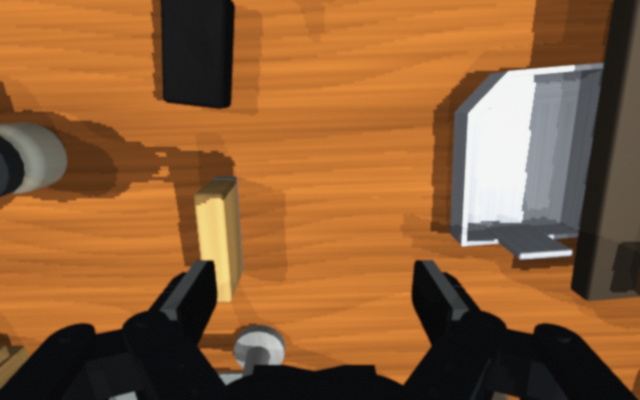

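Run:
```python
from h import *
C=cam("wrist")
im=cv2.imread("pics/w1.png"); a=cv2.resize(im[170:310,180:260],None,fx=4,fy=4,interpolation=cv2.INTER_CUBIC); b=cv2.resize(im[50:310,440:640],None,fx=2.15,fy=2.15,interpolation=cv2.INTER_CUBIC)
o=np.zeros((560,760,3),np.uint8); o[:560,:320]=a; o[:b.shape[0],325:325+b.shape[1]]=b; cv2.imwrite("pics/w1c.png",o)
for n,pts,z in (("scr",((196,192),(224,184),(217,300),(233,300)),.06),("tray",((510,70),(458,112),(463,245)),.028),("tab",((517,259),(575,254)),.062),("slab",((640,0),(575,297)),.055)):
    print(n,[w(C,*p,z)[:2].round(4).tolist() for p in pts])
```

```text
scr [[0.5618, -0.2418], [0.5564, -0.2192], [0.659, -0.2381], [0.6596, -0.2243]]
tray [[0.4822, 0.0082], [0.5125, -0.0301], [0.6317, -0.0159]]
tab [[0.6299, 0.0137], [0.6274, 0.0602]]
slab [[0.4431, 0.0752], [0.6729, 0.0736]]
```

View pics/w1c.png

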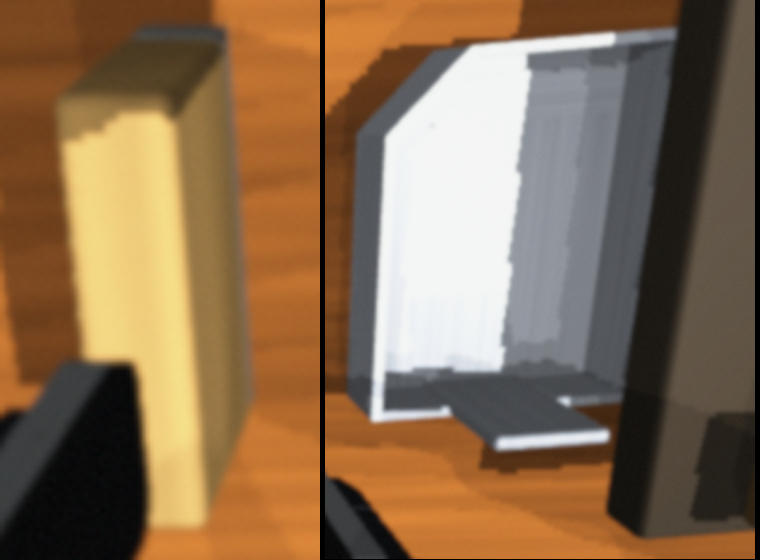

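Run:
```python
from h import *
C=cam("wrist")
for n,pts,z in (("scr",((195,195),(225,195),(231.7,301)),.06),("tray",((508.4,71.9),(467,112.8),(461.9,245.3)),.028),("tab",((520,257.5),(572,253)),.062),("slab",((621,50),(588.8,298.8)),.055),("slabbot",((575,297),),.033)):
    print(n,[w(C,*p,z)[:2].round(4).tolist() for p in pts])
```

```text
scr [[0.5642, -0.2429], [0.5653, -0.2195], [0.6605, -0.2255]]
tray [[0.4836, 0.0071], [0.5135, -0.0227], [0.632, -0.0169]]
tab [[0.6286, 0.0159], [0.6264, 0.0576]]
slab [[0.4738, 0.0694], [0.6753, 0.086]]
slabbot [[0.6882, 0.0925]]
```

Call:
arm_command --plan '[{"dp": [-23,-43,0],"spin": 0.015},{"dp": [-23,-43,10],"spin": 0},{"dp": [0,0,45],"spin": 0},{"dp": [0,0,45],"spin": 0},{"dp": [0,0,40],"spin": 0}]'

```text
clock: 3.8
position: [0.6136, -0.2316, 0.2026]
ee_rot: [0.026, 1.0, 0.0, -0.0]
ft_force: [0.8, 1.2, -0.0]
grip_width: 1.0
grasp_force: 0.0
```

Call:
arm_command --plan '[{"dp": [0,0,0],"spin": 0},{"dp": [0,0,0],"spin": 0}]'

```text
clock: 4.0
position: [0.614, -0.2317, 0.2056]
ee_rot: [0.026, 1.0, -0.0, -0.0]
ft_force: [-0.2, -1.1, 0.0]
grip_width: 1.002
grasp_force: 0.0
```

Call:
arm_command --plan '[{"dp": [0,0,0],"spin": 0},{"dp": [0,0,0],"spin": 0},{"dp": [0,0,0],"spin": 0},{"dp": [0,0,0],"spin": 0},{"dp": [0,0,0],"spin": 0}]' --grip 1 --newtons 60

```text
clock: 4.5
position: [0.6141, -0.2318, 0.2057]
ee_rot: [0.026, 1.0, 0.0, 0.001]
ft_force: [-2.1, 1.2, 6.0]
grip_width: 0.269
grasp_force: 59.7
```

Call:
arm_command --plan '[{"dp": [0,0,-30],"spin": 0},{"dp": [0,0,-50],"spin": 0},{"dp": [0,0,-50],"spin": 0},{"dp": [0,0,-25],"spin": -0.05},{"dp": [0,0,0],"spin": -0.055}]'

```text
clock: 5.0
position: [0.6143, -0.2325, 0.3646]
ee_rot: [-0.027, 1.0, -0.001, 0.003]
ft_force: [0.5, 0.2, -2.1]
grip_width: 0.27
grasp_force: 59.1
```

Call:
arm_command --plan '[{"dp": [5,46,0],"spin": 0},{"dp": [5,46,0],"spin": 0},{"dp": [5,46,0],"spin": 0},{"dp": [5,46,0],"spin": 0},{"dp": [5,46,0],"spin": 0}]'

```text
clock: 5.5
position: [0.5758, -0.0018, 0.3597]
ee_rot: [-0.027, 1.0, 0.0, -0.0]
ft_force: [0.6, 0.5, -1.3]
grip_width: 0.271
grasp_force: 59.3
```

Call:
arm_command --plan '[{"dp": [5,46,0],"spin": 0},{"dp": [5,46,0],"spin": 0},{"dp": [5,46,0],"spin": 0},{"dp": [5,46,0],"spin": 0},{"dp": [5,46,0],"spin": 0}]'

```text
clock: 6.0
position: [0.5386, 0.2265, 0.3598]
ee_rot: [-0.027, 1.0, 0.0, -0.0]
ft_force: [1.0, -0.3, -2.1]
grip_width: 0.271
grasp_force: 59.3
```

Call:
arm_command --plan '[{"dp": [0,0,0],"spin": 0},{"dp": [0,0,0],"spin": 0}]'

```text
clock: 6.2
position: [0.5389, 0.2259, 0.3594]
ee_rot: [-0.028, 1.0, -0.0, -0.0]
ft_force: [0.1, -1.1, -1.9]
grip_width: 0.268
grasp_force: 59.3
```

Run:
```python
from h import *
im=viewer.camera("scene"); cv2.imwrite("pics/s2.png",cv2.resize(im[120:260,280:440],None,fx=4,fy=4,interpolation=cv2.INTER_CUBIC))
cv2.imwrite("pics/w2.png",viewer.camera("wrist"))
```

```text
(no output)
```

View pics/w2.png

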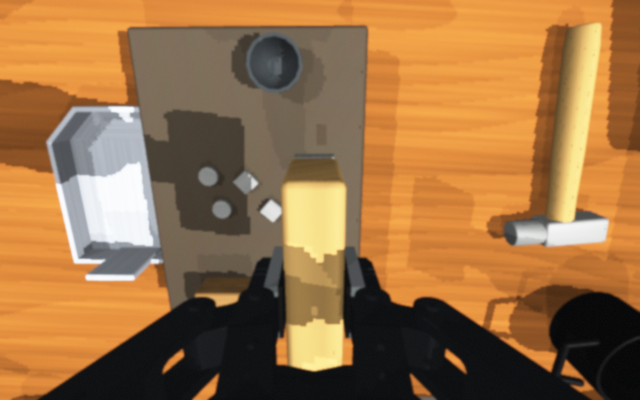

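Run:
```python
from h import *
C=cam("wrist")
for n,pts,z in (("off",((207,176),(221,209),(246,183),(271,210)),.061),("slab",((130,28),(367,28)),.055),("cup",((273,62),),.079),("box near-left/right top",((190,295),(248,292)),.086),("scrbot",((296,154),(335,154)),.1537),("scrtop",((285,183),(345,183)),.2137),("tray",((77,107),(49,142),(74,262)),.028),("tab",((88,279),(134,276)),.062)):
    print(n,[w(C,*p,z)[:2].round(4).tolist() for p in pts])
```

```text
off [[0.5307, 0.1361], [0.5587, 0.1466], [0.535, 0.1679], [0.5575, 0.1887]]
slab [[0.423, 0.0827], [0.4143, 0.2569]]
cup [[0.443, 0.1909]]
box near-left/right top [[0.6267, 0.1253], [0.6215, 0.1734]]
scrbot [[0.4932, 0.2123], [0.4922, 0.2327]]
scrtop [[0.4935, 0.2114], [0.4924, 0.2326]]
tray [[0.4833, 0.0164], [0.5149, -0.0133], [0.6336, -0.0104]]
tab [[0.6308, 0.0255], [0.6257, 0.067]]
```

Wrist view: the four offcuts are at (207,176), (221,209), (246,183) and (271,210). The scraper stands beyond them to the left, clear of the cup (273,62) and the ring box (220,293). I'm lowering it and wiping.

Call:
arm_command --plan '[{"dp": [0,0,40],"spin": 0},{"dp": [0,0,35],"spin": 0},{"dp": [0,0,15],"spin": 0},{"dp": [0,0,7],"spin": 0},{"dp": [0,0,0],"spin": 0}]'

```text
clock: 6.8
position: [0.5397, 0.2243, 0.2629]
ee_rot: [-0.026, 1.0, -0.0, 0.0]
ft_force: [0.5, 0.7, -1.4]
grip_width: 0.27
grasp_force: 59.4
```

Call:
arm_command --plan '[{"dp": [0,-10,0],"spin": 0},{"dp": [0,-10,0],"spin": 0},{"dp": [0,-10,0],"spin": 0},{"dp": [0,-10,0],"spin": 0},{"dp": [0,-10,0],"spin": 0}]'

```text
clock: 7.3
position: [0.5422, 0.1738, 0.2631]
ee_rot: [-0.026, 1.0, 0.0, 0.0]
ft_force: [-0.8, -0.0, -2.4]
grip_width: 0.27
grasp_force: 59.5
```

Call:
arm_command --plan '[{"dp": [0,-10,0],"spin": 0},{"dp": [0,-10,0],"spin": 0},{"dp": [0,-10,0],"spin": 0},{"dp": [0,-10,0],"spin": 0},{"dp": [0,-10,0],"spin": 0}]'

```text
clock: 7.8
position: [0.5447, 0.1242, 0.2627]
ee_rot: [-0.027, 1.0, 0.0, 0.0]
ft_force: [0.3, -0.1, -1.4]
grip_width: 0.266
grasp_force: 59.4
```

Call:
arm_command --plan '[{"dp": [0,-10,0],"spin": 0},{"dp": [0,-10,0],"spin": 0},{"dp": [0,-10,0],"spin": 0},{"dp": [0,-10,0],"spin": 0},{"dp": [0,-6,0],"spin": 0}]'

```text
clock: 8.3
position: [0.5472, 0.0778, 0.2627]
ee_rot: [-0.026, 1.0, -0.0, 0.0]
ft_force: [0.5, 0.2, -2.4]
grip_width: 0.273
grasp_force: 59.4
```

Call:
arm_command --plan '[{"dp": [0,0,0],"spin": 0},{"dp": [0,0,0],"spin": 0},{"dp": [0,0,-50],"spin": 0},{"dp": [0,0,-50],"spin": 0},{"dp": [0,0,0],"spin": 0}]'

```text
clock: 8.8
position: [0.5488, 0.0796, 0.3694]
ee_rot: [-0.027, 1.0, 0.002, 0.005]
ft_force: [1.2, -0.9, -2.0]
grip_width: 0.27
grasp_force: 59.7
```

Run:
```python
from h import *
a=viewer.camera("side")[150:260,200:380]; b=viewer.camera("wrist")
o=np.zeros((560,800,3),np.uint8); a=cv2.resize(a,None,fx=1.9,fy=1.9,interpolation=cv2.INTER_CUBIC); o[:a.shape[0],:a.shape[1]]=a
b=b[60:340,40:500]; o[:280,342:800]=b[:,:458]
s=cv2.resize(viewer.camera("scene")[150:250,280:430],None,fx=2.7,fy=2.7,interpolation=cv2.INTER_CUBIC); o[285:285+270,:405]=s
cv2.imwrite("pics/m3.png",o)
```

```text
(no output)
```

View pics/m3.png

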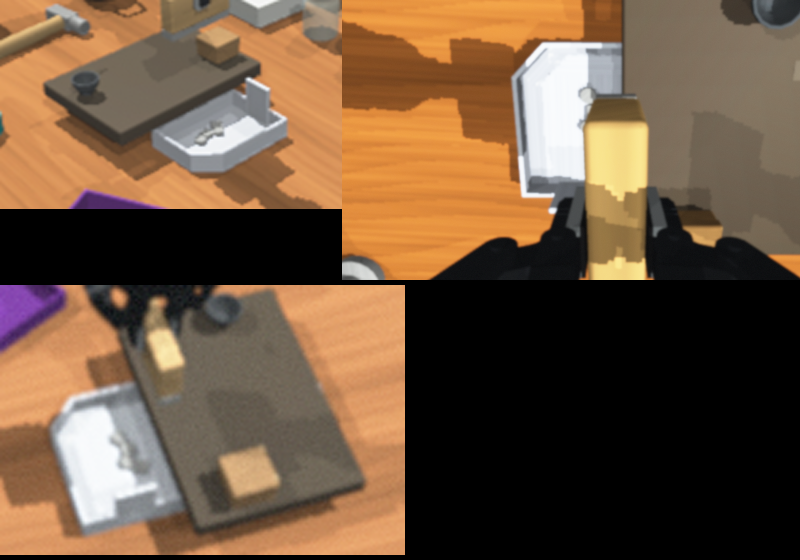

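The slab is clear and all the offcuts lie in the tray, around (210,132) in the side crop and (122,445) in the scene crop. I'm returning the scraper to its place.

Call:
arm_command --plan '[{"dp": [-7,-45,0],"spin": 0},{"dp": [-7,-45,0],"spin": 0},{"dp": [-7,-45,0],"spin": 0},{"dp": [-7,-45,0],"spin": 0},{"dp": [-7,-45,0],"spin": 0}]'

```text
clock: 9.45
position: [0.5939, -0.1449, 0.3607]
ee_rot: [-0.027, 1.0, 0.0, -0.001]
ft_force: [1.4, 0.6, -0.9]
grip_width: 0.271
grasp_force: 59.5
```

Call:
arm_command --plan '[{"dp": [-7,-45,0],"spin": 0},{"dp": [-7,-45,0],"spin": 0},{"dp": [0,0,0],"spin": 0.1},{"dp": [0,0,45],"spin": 0},{"dp": [0,0,45],"spin": 0}]'

```text
clock: 9.95
position: [0.6127, -0.233, 0.2704]
ee_rot: [0.024, 1.0, 0.0, -0.0]
ft_force: [0.3, 0.9, -2.3]
grip_width: 0.265
grasp_force: 59.7
```

Call:
arm_command --plan '[{"dp": [0,0,45],"spin": 0},{"dp": [0,0,0],"spin": 0},{"dp": [0,0,0],"spin": 0}]'

```text
clock: 10.25
position: [0.6126, -0.2327, 0.2271]
ee_rot: [0.023, 1.0, 0.0, -0.001]
ft_force: [-0.1, -0.0, -0.9]
grip_width: 0.27
grasp_force: 59.6
```

Call:
arm_command --plan '[{"dp": [0,0,15],"spin": 0},{"dp": [0,0,6],"spin": 0},{"dp": [0,0,0],"spin": 0},{"dp": [0,0,0],"spin": 0}]'

```text
clock: 10.65
position: [0.613, -0.2329, 0.2073]
ee_rot: [0.023, 1.0, -0.0, 0.0]
ft_force: [0.6, 0.3, -1.1]
grip_width: 0.266
grasp_force: 59.7
```

Call:
arm_command --plan '[{"dp": [0,0,0],"spin": 0},{"dp": [0,0,0],"spin": 0},{"dp": [0,0,0],"spin": 0},{"dp": [0,0,0],"spin": 0}]' --grip -1

```text
clock: 11.05
position: [0.6129, -0.2329, 0.207]
ee_rot: [0.023, 1.0, 0.0, 0.0]
ft_force: [-1.0, -0.6, 0.1]
grip_width: 0.931
grasp_force: 0.0
```

Call:
arm_command --plan '[{"dp": [0,0,-40],"spin": 0},{"dp": [0,0,-50],"spin": 0},{"dp": [0,0,-50],"spin": 0},{"dp": [0,0,0],"spin": 0}]'

```text
clock: 11.45
position: [0.6139, -0.2342, 0.3545]
ee_rot: [0.024, 1.0, -0.001, 0.006]
ft_force: [0.5, -1.2, -0.3]
grip_width: 1.002
grasp_force: 0.0
```

Run:
```python
from h import *
o=manip.get_obs(); print(o["clock"],np.round(o["joint_pos"],3),o["position"],o["grip_width"])
```

```text
11.45 [-0.148  0.476  0.612  1.469 -0.281  1.273  2.015] [ 0.61389399 -0.23424038  0.3545457 ] 1.001598859249008
```

Call:
arm_command --plan '[{"dp": [0,46,0],"spin": 0},{"dp": [0,46,0],"spin": 0},{"dp": [0,46,0],"spin": 0},{"dp": [0,46,0],"spin": 0},{"dp": [0,46,0],"spin": 0}]'

```text
clock: 11.95
position: [0.6234, -0.0013, 0.3467]
ee_rot: [0.023, 1.0, 0.0, 0.0]
ft_force: [1.4, -0.1, -0.4]
grip_width: 1.001
grasp_force: 0.0
```

Call:
arm_command --plan '[{"dp": [-2,46,0],"spin": 0},{"dp": [0,0,0],"spin": 0.147},{"dp": [0,0,0],"spin": 0.147},{"dp": [0,0,0],"spin": 0.147},{"dp": [0,0,0],"spin": 0.147}]'

```text
clock: 12.45
position: [0.6277, 0.0428, 0.3466]
ee_rot: [0.315, 0.949, 0.0, 0.0]
ft_force: [0.7, 0.6, -0.3]
grip_width: 1.007
grasp_force: 0.0
```

Call:
arm_command --plan '[{"dp": [0,0,0],"spin": 0.147},{"dp": [0,0,0],"spin": 0.147},{"dp": [0,0,0],"spin": 0.147},{"dp": [0,0,0],"spin": 0.147},{"dp": [0,0,0],"spin": 0.147}]'

```text
clock: 12.95
position: [0.6277, 0.0427, 0.3466]
ee_rot: [0.635, 0.773, 0.0, 0.0]
ft_force: [0.4, -0.3, -0.5]
grip_width: 1.0
grasp_force: 0.0
```

Call:
arm_command --plan '[{"dp": [0,0,0],"spin": 0.147},{"dp": [0,0,0],"spin": 0},{"dp": [0,0,0],"spin": 0}]' --grip 0

```text
clock: 13.25
position: [0.6277, 0.0429, 0.3466]
ee_rot: [0.686, 0.727, -0.0, 0.0]
ft_force: [0.0, -0.1, 1.1]
grip_width: 0.516
grasp_force: 0.0
```

Run:
```python
from h import *
o=manip.get_obs(); print(o["clock"],np.round(o["joint_pos"],3),o["position"],o["ee_rot"],o["grip_width"])
C=cam("wrist");b=viewer.camera("wrist"); cv2.imwrite("pics/w4.png",b)
print(px(C,(.63,.044,.062)))
```

```text
13.25 [-0.746  0.473  0.815  1.562 -0.355  1.262  0.181] [0.62770672 0.04288534 0.34658073] [ 6.86109862e-01  7.27497939e-01 -6.89941969e-05  3.95664756e-05] 0.5156362100658965
[317.31965829 196.23247578]
```

View pics/w4.png

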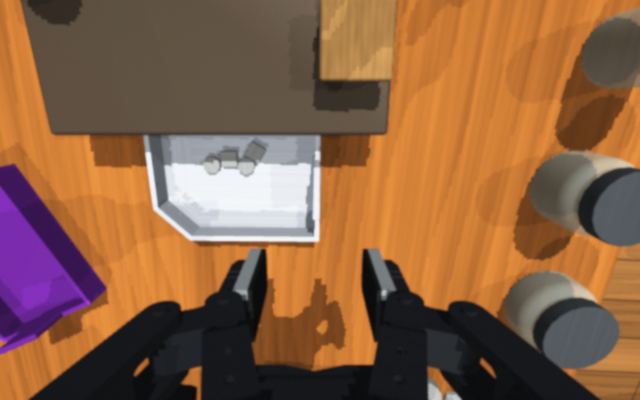

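Run:
```python
from h import *
C=cam("wrist")
f=lambda u,v,z:w(C,u,v,z)[:2].round(4).tolist()
print("rightwall",f(192,242,.028),f(319,242,.028),"farwall",f(320.5,140,.028),"nearwall",f(158,209,.028),f(146,136,.028),"slab edge",f(55,134,.055),f(387,134,.055))
im=cv2.imread("pics/w4.png")
cv2.imwrite("pics/w4c.png",cv2.resize(im[125:250,270:350],None,fx=4.8,fy=4.8,interpolation=cv2.INTER_CUBIC))
```

```text
rightwall [0.5169, -0.0173] [0.6352, -0.0106] farwall [0.6307, 0.0838] nearwall [0.4878, 0.0137] [0.483, 0.0788] slab edge [0.4267, 0.0802] [0.6806, 0.0945]
```

View pics/w4c.png

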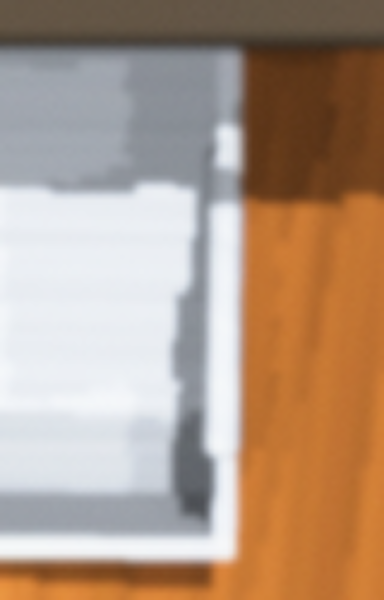

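Call:
arm_command --plan '[{"dp": [4,2,40],"spin": 0},{"dp": [0,0,45],"spin": 0},{"dp": [0,0,40],"spin": 0},{"dp": [0,0,20],"spin": 0},{"dp": [0,0,0],"spin": 0}]'

```text
clock: 13.8
position: [0.6283, 0.0469, 0.1986]
ee_rot: [0.687, 0.727, -0.002, -0.002]
ft_force: [-0.7, -0.7, 0.5]
grip_width: 0.499
grasp_force: 0.0
```

Call:
arm_command --plan '[{"dp": [0,0,0],"spin": 0},{"dp": [0,0,0],"spin": 0},{"dp": [0,0,0],"spin": 0},{"dp": [0,0,0],"spin": 0},{"dp": [0,0,0],"spin": 0}]' --grip 1 --newtons 90

```text
clock: 14.3
position: [0.6302, 0.0468, 0.2037]
ee_rot: [0.688, 0.726, 0.001, 0.001]
ft_force: [-1.1, -0.2, 7.4]
grip_width: 0.057
grasp_force: 88.8
```

Call:
arm_command --plan '[{"dp": [-6,0,0],"spin": 0},{"dp": [-10,0,0],"spin": 0},{"dp": [-12,0,0],"spin": 0},{"dp": [-12,0,0],"spin": 0},{"dp": [-10,0,0],"spin": 0}]'

```text
clock: 14.8
position: [0.6331, -0.0022, 0.2036]
ee_rot: [0.687, 0.726, 0.002, 0.0]
ft_force: [-1.2, 6.3, 8.4]
grip_width: 0.05
grasp_force: 89.0
```

Call:
arm_command --plan '[{"dp": [-6,0,0],"spin": 0},{"dp": [0,0,0],"spin": 0},{"dp": [0,0,-8],"spin": 0},{"dp": [0,0,-15],"spin": 0},{"dp": [0,0,-20],"spin": 0}]'

```text
clock: 15.3
position: [0.6322, -0.0089, 0.2456]
ee_rot: [0.688, 0.726, -0.0, -0.0]
ft_force: [0.1, -0.5, -2.4]
grip_width: 0.056
grasp_force: 87.8
```

Call:
arm_command --plan '[{"dp": [0,0,-25],"spin": 0},{"dp": [0,0,-25],"spin": 0},{"dp": [0,0,-25],"spin": 0},{"dp": [0,0,-25],"spin": 0},{"dp": [0,0,0],"spin": 0}]'

```text
clock: 15.8
position: [0.6332, -0.0096, 0.3493]
ee_rot: [0.688, 0.726, 0.002, 0.002]
ft_force: [0.2, 0.3, -2.5]
grip_width: 0.053
grasp_force: 88.0
```

Run:
```python
from h import *
o=manip.get_obs(); print(o["clock"],np.round(o["joint_pos"],3),o["position"],o["ee_rot"],o["torque"])
```

```text
15.8 [-0.662  0.48   0.821  1.55  -0.363  1.264  0.264] [ 0.63321201 -0.00962374  0.34933827] [0.68780748 0.72588645 0.00240653 0.0019843 ] [ 0.01460643 -0.18535051 -0.02892411]
```

Call:
arm_command --plan '[{"dp": [0,0,0],"spin": 0.08},{"dp": [0,0,-20],"spin": 0.12},{"dp": [0,0,-20],"spin": 0.12},{"dp": [0,0,-20],"spin": 0.12},{"dp": [0,0,-20],"spin": 0.12}]'

```text
clock: 16.3
position: [0.6322, -0.009, 0.4251]
ee_rot: [0.863, 0.505, -0.0, -0.0]
ft_force: [0.8, -0.5, -3.3]
grip_width: 0.053
grasp_force: 88.3
```

Call:
arm_command --plan '[{"dp": [0,0,-20],"spin": 0.12},{"dp": [0,0,-20],"spin": 0.1},{"dp": [0,0,-20],"spin": 0.06},{"dp": [0,0,-20],"spin": 0},{"dp": [0,0,-20],"spin": 0}]'

```text
clock: 16.8
position: [0.6322, -0.009, 0.5251]
ee_rot: [0.924, 0.382, -0.0, -0.0]
ft_force: [-0.6, 0.1, -1.4]
grip_width: 0.053
grasp_force: 88.3
```

Run:
```python
from h import *
o=manip.get_obs(); print(o["clock"],np.round(o["joint_pos"],3),o["position"],Rn.from_quat(o["ee_rot"]).as_matrix().round(3).tolist(),o["torque"])
```

```text
16.8 [-0.757  0.464  1.056  1.27  -0.401  1.625 -0.56 ] [ 0.63224561 -0.00899382  0.52513076] [[0.708, 0.707, -0.001], [0.707, -0.708, -0.0], [-0.001, -0.001, -1.0]] [-0.10843326 -0.16797787 -0.04620146]
```

Call:
arm_command --plan '[{"dp": [0,0,-20],"spin": 0},{"dp": [0,0,-20],"spin": 0},{"dp": [0,0,-20],"spin": 0},{"dp": [0,0,-20],"spin": 0},{"dp": [0,0,-20],"spin": 0}]'

```text
clock: 17.3
position: [0.6323, -0.0091, 0.6252]
ee_rot: [0.924, 0.382, -0.0, -0.0]
ft_force: [0.9, -0.6, -2.4]
grip_width: 0.054
grasp_force: 88.3
```

Call:
arm_command --plan '[{"dp": [0,0,-20],"spin": 0},{"dp": [0,0,-20],"spin": 0},{"dp": [0,0,-20],"spin": 0}]'

```text
clock: 17.6
position: [0.6324, -0.009, 0.6852]
ee_rot: [0.924, 0.382, -0.0, -0.0]
ft_force: [0.2, 0.3, -2.4]
grip_width: 0.052
grasp_force: 88.3
```

Run:
```python
from h import *
o=manip.get_obs(); print(o["clock"],np.round(o["joint_pos"],3),o["position"],Rn.from_quat(o["ee_rot"]).as_matrix().round(3).tolist(),o["torque"])
```

```text
17.6 [-0.557  0.523  1.035  0.82  -0.489  1.988 -0.585] [ 0.63236511 -0.0089769   0.68520497] [[0.707, 0.707, -0.001], [0.707, -0.707, 0.0], [-0.0, -0.0, -1.0]] [-0.11226713 -0.16673947  0.06944799]
```

q6 is nearing its limit, so I'm going further up in small steps to see how the tool tilts.

Call:
arm_command --plan '[{"dp": [0,0,-20],"spin": 0},{"dp": [0,0,-20],"spin": 0},{"dp": [0,0,-20],"spin": 0}]'

```text
clock: 17.9
position: [0.6373, -0.0108, 0.7071]
ee_rot: [0.924, 0.382, -0.01, -0.003]
ft_force: [0.6, 0.1, -4.9]
grip_width: 0.055
grasp_force: 88.3
```

Call:
arm_command --plan '[{"dp": [0,0,-20],"spin": 0},{"dp": [0,0,-20],"spin": 0},{"dp": [0,0,-20],"spin": 0}]'

```text
clock: 18.2
position: [0.6205, -0.0106, 0.7323]
ee_rot: [0.923, 0.384, 0.005, 0.001]
ft_force: [0.2, 0.5, -2.8]
grip_width: 0.054
grasp_force: 88.3
```

Run:
```python
from h import *
o=manip.get_obs(); print(o["clock"],np.round(o["joint_pos"],3),o["position"],Rn.from_quat(o["ee_rot"]).as_matrix().round(3).tolist(),o["torque"])
```

```text
18.2 [-0.209  0.437  0.325  0.651 -0.156  2.058 -0.772] [ 0.62045241 -0.01062339  0.73226386] [[0.706, 0.708, 0.011], [0.708, -0.706, 0.001], [0.009, 0.007, -1.0]] [-0.09457773 -0.13609279  0.01299487]
```

Call:
arm_command --plan '[{"dp": [0,0,-40],"spin": 0},{"dp": [0,0,-40],"spin": 0},{"dp": [0,0,-40],"spin": 0}]'

```text
clock: 18.5
position: [0.5746, -0.0099, 0.7864]
ee_rot: [0.923, 0.383, 0.046, 0.02]
ft_force: [-0.9, 0.6, -2.7]
grip_width: 0.056
grasp_force: 88.1
```

Call:
arm_command --plan '[{"dp": [0,0,-40],"spin": 0},{"dp": [0,0,-40],"spin": 0},{"dp": [0,0,-40],"spin": 0}]'

```text
clock: 18.8
position: [0.5263, -0.0092, 0.8339]
ee_rot: [0.92, 0.382, 0.086, 0.037]
ft_force: [-0.4, 0.9, -2.1]
grip_width: 0.052
grasp_force: 88.4
```

Run:
```python
from h import *
o=manip.get_obs(); print(o["clock"],np.round(o["joint_pos"],3),o["position"],Rn.from_quat(o["ee_rot"]).as_matrix().round(3).tolist(),o["torque"])
```

```text
18.8 [-0.352  0.256  0.468  0.661 -0.147  2.058 -0.773] [ 0.52625697 -0.00915929  0.83394215] [[0.694, 0.696, 0.186], [0.708, -0.706, -0.002], [0.13, 0.133, -0.983]] [-0.05895598  0.20028075  0.00073307]
```

Call:
arm_command --plan '[{"dp": [10,10,-40],"spin": 0},{"dp": [10,10,-40],"spin": 0},{"dp": [10,10,-40],"spin": 0},{"dp": [10,10,-40],"spin": 0}]'

```text
clock: 19.2
position: [0.4986, -0.0078, 0.8883]
ee_rot: [0.912, 0.379, 0.145, 0.062]
ft_force: [0.3, 0.6, -1.9]
grip_width: 0.052
grasp_force: 88.3
```

Run:
```python
from h import *
o=manip.get_obs(); print(o["clock"],np.round(o["joint_pos"],3),o["position"],Rn.from_quat(o["ee_rot"]).as_matrix().round(3).tolist(),o["torque"])
```

```text
19.2 [-0.369  0.244  0.514  0.545 -0.171  2.058 -0.776] [ 0.49860955 -0.00779891  0.88826074] [[0.671, 0.672, 0.312], [0.708, -0.706, -0.003], [0.218, 0.224, -0.95]] [-0.10795571  0.4327074  -0.02042886]
```

Call:
arm_command --plan '[{"dp": [12,12,-40],"spin": 0},{"dp": [12,12,-40],"spin": 0},{"dp": [12,12,-40],"spin": 0},{"dp": [12,12,-40],"spin": 0}]'

```text
clock: 19.6
position: [0.4598, -0.0066, 0.9406]
ee_rot: [0.9, 0.374, 0.205, 0.088]
ft_force: [-0.6, -0.5, -2.2]
grip_width: 0.053
grasp_force: 88.4
```

Call:
arm_command --plan '[{"dp": [12,12,-40],"spin": 0},{"dp": [12,12,-40],"spin": 0},{"dp": [12,12,-40],"spin": 0},{"dp": [12,12,-40],"spin": 0}]'

```text
clock: 20.0
position: [0.4044, -0.0056, 0.9889]
ee_rot: [0.885, 0.367, 0.262, 0.112]
ft_force: [-0.1, -0.7, -2.7]
grip_width: 0.056
grasp_force: 88.4
```

Run:
```python
from h import *
o=manip.get_obs(); print(o["clock"],np.round(o["joint_pos"],3),o["position"],Rn.from_quat(o["ee_rot"]).as_matrix().round(3).tolist(),o["torque"])
cv2.imwrite("pics/w5.png",viewer.camera("wrist"))
```

```text
20.0 [-0.494  0.174  0.702  0.362 -0.224  2.058 -0.782] [ 0.4044176  -0.00556767  0.98886679] [[0.593, 0.592, 0.545], [0.709, -0.705, -0.005], [0.382, 0.39, -0.838]] [-0.14461755  0.75681185 -0.00641805]
```

Call:
arm_command --plan '[{"dp": [0,0,0],"spin": 0.1},{"dp": [0,0,0],"spin": 0.12},{"dp": [0,0,0],"spin": 0.1},{"dp": [0,0,0],"spin": 0},{"dp": [0,0,0],"spin": 0}]'

```text
clock: 20.55
position: [0.4056, -0.0055, 0.9879]
ee_rot: [0.933, 0.223, 0.275, 0.069]
ft_force: [-0.8, -0.3, -2.0]
grip_width: 0.055
grasp_force: 88.4
```

Call:
arm_command --plan '[{"dp": [0,0,0],"spin": -0.12},{"dp": [0,0,0],"spin": -0.12},{"dp": [0,0,0],"spin": -0.14},{"dp": [0,0,0],"spin": -0.14},{"dp": [0,0,0],"spin": -0.12}]'

```text
clock: 21.05
position: [0.4057, -0.0055, 0.9879]
ee_rot: [0.814, 0.508, 0.239, 0.152]
ft_force: [1.3, -0.5, -2.6]
grip_width: 0.055
grasp_force: 88.3
```

Call:
arm_command --plan '[{"dp": [0,0,0],"spin": 0},{"dp": [0,0,0],"spin": 0},{"dp": [0,0,0],"spin": 0.1},{"dp": [0,0,0],"spin": 0.12},{"dp": [0,0,0],"spin": 0.1}]'

```text
clock: 21.55
position: [0.4058, -0.0054, 0.9878]
ee_rot: [0.887, 0.364, 0.261, 0.11]
ft_force: [0.7, -0.4, -3.3]
grip_width: 0.053
grasp_force: 88.4
```

Call:
arm_command --plan '[{"dp": [0,0,0],"spin": 0},{"dp": [0,0,0],"spin": 0},{"dp": [0,0,0],"spin": 0},{"dp": [0,0,0],"spin": 0},{"dp": [0,0,0],"spin": 0}]'

```text
clock: 22.05
position: [0.4058, -0.0054, 0.9878]
ee_rot: [0.886, 0.368, 0.26, 0.111]
ft_force: [-0.5, -0.1, -2.0]
grip_width: 0.055
grasp_force: 88.4
```

Run:
```python
from h import *
obs=manip.get_obs(); print(obs["clock"],np.round(obs["joint_pos"],3),np.round(obs["joint_velocities"],3),Rn.from_quat(obs["ee_rot"]).as_matrix().round(3)[:,2])
R=Rn.from_quat(obs["ee_rot"]).as_matrix(); g=obs["position"]+R@[0,0,.155]
# tray frame: x=tool y, y=tool x, z=-tool z ; corner & floor centre
tr=lambda p: g+R@np.array([p[1],p[0]-.072,-(p[2]-.046)])
cp=tr((-.057,-.037,.004)); print("corner",cp)
o=np.zeros((600,800,3),np.uint8)
C=cam("wrist"); wr=viewer.camera("wrist"); print("wrist px",px(C,cp))
o[:300,:480]=cv2.resize(wr,(480,300),interpolation=cv2.INTER_AREA)
u,v=px(C,cp); print(u,v)
def crop(im,u,v,h=50):
    u=int(np.clip(u,h,640-h)); v=int(np.clip(v,h,400-h)); return im[v-h:v+h,u-h:u+h]
o[:300,490:790]=cv2.resize(crop(wr,u,v,75),(300,300),interpolation=cv2.INTER_CUBIC)
for i,c in enumerate(("scene","side")):
    im=viewer.camera(c); p=px(c,cp); print(c,p); o[305:595,i*300:i*300+290]=cv2.resize(crop(im,*p,60),(290,290),interpolation=cv2.INTER_CUBIC)
cv2.imwrite("pics/fin.png",o)
```

```text
22.05 [-0.493  0.175  0.701  0.363 -0.225  2.058 -0.781] [-0.001  0.001 -0.    -0.001  0.    -0.    -0.004] [ 0.543 -0.005 -0.84 ]
corner [0.41421019 0.05815527 0.75826148]
wrist px [ 90.37671801 302.87239709]
90.37671801265051 302.8723970852043
scene [313.75900937 -79.52082045]
side [ 232.33955288 -130.53957216]
```

View pics/fin.png

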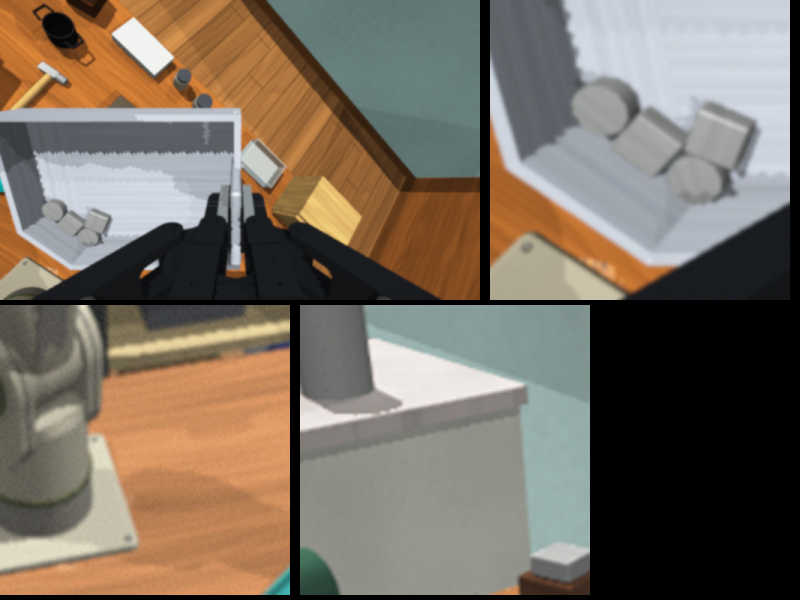

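The final wrist crop shows all four offcuts against the diagonal wall of the cut corner (crop 570–755, 75–200). The arm is still, with the tray tilted about 33° and held at roughly 0.8 m. I'm handing in.

```bash
python3 -c "
from workcell import manip; print(manip.hand_in())"
```

```text
the job is handed in; nothing more can be done
None
```

I handed the job in at about 22 s: all four offcuts lie in the cut-off corner of the tray, which is held still about 0.8 m up and tilted about 33°, and the scraper is back in its starting place on the bench.

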